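# Clamp a flange in the bench fixture

## Robot

A 6-joint arm with a two-finger parallel gripper is mounted at the origin on the work surface. World frame = base frame: x ahead of the robot, y to its left, z up, the work surface at z = 0. Lengths are in m, angles in degrees, forces in N, time in s.
With the tool pointing down it reaches from about 0.325 to 0.9 m from the base axis. Payload 6.1 kg.
Tool frame: the origin (TCP) lies where the fingers leave the gripper's body, on its centre line; the fingertips stand 70 mm ahead of it and the grasp point (between the pads) lies 51 mm ahead of it; z points along the fingers, y is the direction in which the jaws open and shut (so a half turn about z gives the same grasp; the last joint's range is limited). The gripper opens to 87 mm and grips with 3 to 60 N. Pads are 19 mm wide; open, the fingers measure 117 mm over their backs; the gripper's body (75 mm by 190 mm) begins 51 mm behind the grasp point.
Start: joints at [64.395, 12.628, 87.462, -0, 79.91, -7.225], TCP at [0.197, 0.593, 0.292] pointing down, gripper open.
Joint ranges: [-170.65, 170.65], [-52.31, 119.04], [5.05, 147.46], [-71.25, 251.25], [11.57, 151.72], [-153.62, 153.62]. Speed limits (degrees/s): [147.25, 147.25, 172.46, 180, 180, 180].

## Interface

Orientations are given as a 3x3 rotation matrix whose columns are the frame's x, y, z axes.
In Python, from plant import bot gives the robot as it stands.
- The arm moves only by the shell command python3 -m jog 'ROWS'. ROWS is JSON, a list of rows, each a list of 5 numbers: the shift along the tool's x, y, z in units of 25 mm (1.0 is 25 mm), then the turn about the tool's z in degrees, then the opening in per cent of the stroke, from 0 (shut) to 100 (fully open). In form: [[tx, ty, tz, turn, gripper], ...]. A call has 1 to 20 rows; each row shifts and turns the commanded pose from where the row before left it, along the tool's axes as they then stand; what a row does not reach is not made up. A row lasts 1/10 s, in which the tool goes at most 50 mm and 8.59 degrees, less where a joint would pass 70% of its speed; a pose out of reach is approached as far as the arm can. A call is refused whole if a number of a shift passes 1 or a number of a turn 8.59, either way. A call with a gripper value outside its range is refused whole. The fingers move at their own pace and stop on an object; the grip force is fixed at half the most. Time passes only in rows, so rows that do not move let the fingers close. It gives the time, the measured TCP pose, the force and the opening at its end, in the units of the state.
- bot.sense(): the state, without advancing time (a new reading comes with each control period).
- bot.camera(name): name is "side" or "top" or "wrist"; returns a dict with "color" (384x512x3 uint8, red, green, blue), "fx", "fy", "cx", "cy" (pixels), "R" (3x3) and "t" (3): a world point X has camera coordinates R X + t. Camera axes: x right, y down, z forward; pixel columns grow to the right and rows downward; lengths in m; the calibration is good to about 2 mm. A picture is of the moment at which its call begins. There is no depth.
- bot.sign_off(): hands the job in, once; it reports no verdict.
Trained networks look in a picture, given as the dict that the camera call returned (one of the last four; its "shot" number tells which), for a name from the list of things; names that differ only in an ending like _2 or _b are one class to them, and where a whole thing is asked for, a point or a joint stands for the part that bears it (a point fixed in the world has none). Each returns a list of dicts, best first, with "p" (0 to 1); they miss things now and then, are a little off and sometimes report something else, mostly with a low value. They report only what shows in the picture. A call takes as long as a camera call.
- bot.silhouettes(picture, name): "mask" (384x512 bool, what is visible of it).
- bot.mark_of(picture, name): "centre" ([x, y, z] in m, in world coordinates, good to about 4 mm: a listed point, or the origin of a listed thing).
The state is a dict: "t": time; "q": joint angles; "joint_vel": joint speeds; "effort": joint torques, N m; "tool_pos": TCP position; "orientation": TCP orientation; "wrist_force": force on the tool from outside, world axes, zero at the start; "wrist_torque": the same for the moment, N m; "finger_gap": opening from 0.0 (shut) to 1.0 (fully open).
Only numpy, scipy, OpenCV 4.12 (cv2) and the standard library are available. Lean on these libraries where they do the work, as an engineer would, in place of code of your own. Each camera call takes 0.05 s, during which the arm holds its last target.

## Task

The steel flange lying between the pins of the bench fixture must be clamped for deburring. Push the swung-out clamp strap with a finger all the way over the flange until it meets its stop, and only then press the black-knobbed cam lever on top of it all the way down so that the clamp foot bears on the flange. Grasp and lift nothing, do not shift the flange, and leave the other things on the bench where they are.

Things in the scene. Friction and masses are not known exactly. Their poses are not given: they have to be found in the camera images.
- fixture: Flat grey-painted steel base of the clamp fixture, bolted to the bench, 180 (x) x 230 (y) x 15 mm; origin: centre of its underside on the bench. Its y axis runs from the flange towards the strap's pivot post. The pivot axis is vertical at x = 0, y = +70 mm of this frame; six 11 mm locating pins around the flange rise to 22 mm above the bench; the strap's stop, a 12 mm steel pin at x = -20.5, y = +34 mm, rises to 58 mm.
- plate: The steel flange to be clamped: flat plate 120 x 90 x 10 mm with a 36 mm hole and two 11 mm bolt holes, loose, lying on the base between the pins (about 1.5 to 2 mm of play), top face 25 mm above the bench. Origin: centre of its underside.
- strap (a joint): Swing angle of the clamp strap (rad) about the vertical pivot: 0 = against its stop, straight over the flange (pointing along -y of the fixture); it grows as the strap is swung out counter-clockwise seen from above (1.57 = pointing along +x of the fixture), end of travel 1.9. Stays where it is left; a push of about 1 to 2 N at its end moves it.
- strap_pivot (a point): Point on the strap's vertical pivot axis at the strap's mid-height, 47 mm above the bench.
- strap_end (a point): Point on the strap's centre line near its free end, 110 mm from the pivot axis, at mid-height, 47 mm above the bench. The strap is a dark steel bar 28 mm wide and 14 mm thick (40 to 54 mm above the bench), its rounded free end 139 mm from the pivot axis. A 20 mm bolt head stands 7 mm above it 85 mm from the pivot, over the clamp foot; its underside is otherwise 15 mm above the flange.
- lever (a joint): Angle of the cam lever (rad): near 0 = raised, 63 degrees above level; grows as it is pushed down; 1.05 = fully down against its stop, nearly level (3 degrees above). Stays where it is left; about 3 to 7 N on the knob moves it.
- cam_axis (a point): Centre of the lever's horizontal hinge, on the strap's pivot axis, 66 mm above the bench. The lever turns with the strap and lies in the vertical plane of the strap's centre line, its handle on the side away from the strap's free end.
- lever_knob (a point): Centre of the black ball knob (24 mm across) on the lever's end, 85 mm from the cam axis. About 142 mm above the bench with the lever raised, about 70 mm when fully down.
- foot: Black rubber clamp foot, 18 mm across, 6 mm high, under the strap 85 mm from the pivot. 5 mm clear of the flange with the lever raised; driven 6 mm by the lever, it presses on the flange through its own spring in the last part of the stroke. Origin: centre of its underside.
- nut: Bystander, leave alone: round steel nut, 26 mm across, 11 mm high, lying on the near left corner of the base.
- socket: Bystander, leave alone: plain steel socket, 22 mm across, 24 mm high, standing on the far left corner of the base.
- wrench: Bystander, leave alone: 180 mm steel wrench lying on the bench on the robot's side of the fixture.
- spray_can: Bystander, leave alone: spray can, 64 mm across, 190 mm tall, standing to the right of the fixture.
- grease_jar: Bystander, leave alone: jar, 68 mm across, 65 mm tall, standing near left of the fixture.
- spare_flange: Bystander, leave alone: loose dark steel flange 100 x 80 x 10 mm, lying flat on the bench to the far right of the fixture; not the one to clamp.
- tape_roll: Bystander, leave alone: cardboard roll, 90 mm across, 24 mm high, lying on the bench beyond the fixture to the right.
- brush: Bystander, leave alone: 200 mm hand brush lying to the left of the fixture on the bench.

How it is judged:
By the outcome, as a careful person would: the job done as asked, in the order asked, and still so for the second after the job is handed in, with the robot touching nothing.
It also fails if it takes over 54 s, if anything falls off the work surface, if the arm or the gripper's body presses on something with over 40 N, if the wrist force passes 120 N, or if a joint passes its speed limit or range.

## Working session

There is one attempt and no reset: what is moved stays moved. The work goes in short steps, Python scripts to look and compute and a shell command to move; the robot and the scene stay as the last step left them, time stands still between calls to the robot, and variables do not carry over. Pictures are saved under pics/ and viewed, and the job is handed in when it is done.

```bash
mkdir -p pics; ls
python3 - <<'E'
from plant import bot
import cv2
s=bot.sense(); print(s['t'],s['tool_pos'],s['orientation'],s['finger_gap'])
for n in ['top','side']:
    p=bot.camera(n); cv2.imwrite(f'pics/{n}0.png',p['color'][:,:,::-1])
    for k in ['fixture','plate','strap_pivot','strap_end','lever_knob','cam_axis','nut','socket','spray_can','wrench','grease_jar']:
        r=bot.mark_of(p,k)
        print(n,k,[(x['centre'],round(x['p'],2)) for x in r[:2]])
print(bot.sense()['t'])
E
```

```text
pics
0.0 [0.19684063 0.5926825  0.2911473 ] [[-9.48989266e-01  3.15307260e-01 -8.40115880e-04]
 [ 3.15308278e-01  9.48987724e-01 -1.72903792e-03]
 [ 2.52081449e-04 -1.90573391e-03 -9.99998152e-01]] 0.9975021613466389
top fixture [([0.5479, -0.1038, -0.0015], 0.77)]
top plate [([0.5442, -0.1419, 0.0135], 0.9)]
top strap_pivot [([0.5541, -0.0367, 0.0446], 0.57)]
top strap_end [([0.6585, -0.0608, 0.0417], 0.66)]
top lever_knob [([0.5018, -0.0247, 0.1399], 0.74)]
top cam_axis [([0.5495, -0.0338, 0.0667], 0.54)]
top nut [([0.4825, -0.0459, 0.0156], 0.37)]
top socket [([0.6107, -0.0328, 0.014], 0.53)]
top spray_can [([0.5229, -0.3008, -0.0041], 0.78)]
top wrench [([0.6027, 0.1443, -0.0017], 0.66), ([0.4198, -0.1249, 0.0017], 0.58)]
top grease_jar [([0.4312, 0.0837, -0.0008], 0.59)]
side fixture [([0.5462, -0.1058, -0.0025], 0.65), ([0.5457, -0.1371, 0.0148], 0.38)]
side plate []
side strap_pivot [([0.5487, -0.0359, 0.0499], 0.86), ([0.5032, -0.0224, 0.1362], 0.39)]
side strap_end [([0.6606, -0.0552, 0.0463], 0.96), ([0.4826, -0.0456, 0.0173], 0.41)]
side lever_knob [([0.5038, -0.0245, 0.1331], 0.54)]
side cam_axis [([0.5482, -0.0385, 0.0622], 0.8)]
side nut []
side socket [([0.6129, -0.0302, 0.0138], 0.4), ([0.6504, -0.311, -0.0047], 0.34)]
side spray_can [([0.5248, -0.3003, -0.0009], 0.85), ([0.6495, -0.3107, -0.0062], 0.55)]
side wrench [([0.4229, -0.1254, 0.0011], 0.82)]
side grease_jar [([0.4325, 0.0878, 0.0014], 0.59)]
1.2
```

View pictures.

View pics/top0.png

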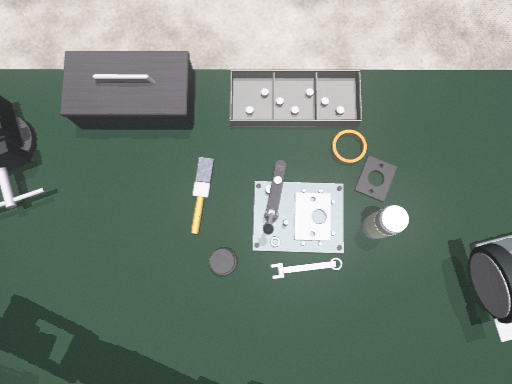

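View pics/side0.png

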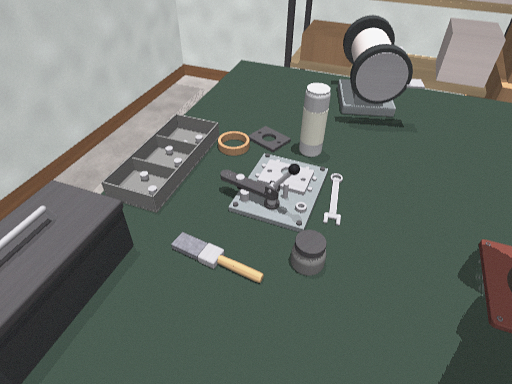

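The top view shows the fixture at px (299,216), the strap swung out up-image (+x) with its end at (280,165), and the knob at (268,229). The socket sits next to the strap and the can is at (385,222). Next I'll get the yaw from silhouettes.

```bash
cat > h.py <<'E'
import numpy as np, cv2
def ray(p,u,v,z):
    R=np.array(p['R']);t=np.array(p['t']);C=-R.T@t
    d=R.T@np.array([(u-p['cx'])/p['fx'],(v-p['cy'])/p['fy'],1]); return C+d*(z-C[2])/d[2]
def proj(p,X):
    c=np.array(p['R'])@np.array(X)+np.array(p['t']); return np.array([p['fx']*c[0]/c[2]+p['cx'],p['fy']*c[1]/c[2]+p['cy']])
def rect(p,m,z):
    c,_=cv2.findContours(m.astype(np.uint8),cv2.RETR_EXTERNAL,cv2.CHAIN_APPROX_NONE)
    c=max(c,key=cv2.contourArea)[:,0]
    P=np.array([ray(p,u,v,z)[:2] for u,v in c])*1000
    return cv2.minAreaRect(P.astype(np.float32))
E
python3 - <<'E'
from plant import bot
from h import *
p=bot.camera('top')
for k,z in [('fixture',.015),('plate',.025),('strap_end',.054),('socket',.039)]:
    r=bot.silhouettes(p,k)
    if r: print(k,round(r[0]['p'],2),r[0]['mask'].sum(),rect(p,r[0]['mask'],z))
im=cv2.resize(p['color'][140:280,200:420,::-1],None,fx=3.6,fy=3.6,interpolation=cv2.INTER_CUBIC)
cv2.imwrite('pics/top1.png',im)
E
```

```text
fixture 0.95 5079 ((573.46630859375, -108.26292419433594), (231.42774963378906, 238.74835205078125), 88.32453155517578)
plate 0.86 1594 ((544.9328002929688, -139.58184814453125), (92.87982940673828, 122.59632110595703), 88.62983703613281)
strap_end 0.76 785 ((591.2179565429688, -45.402931213378906), (29.83439826965332, 189.0658721923828), 78.81476593017578)
```

View pics/top1.png

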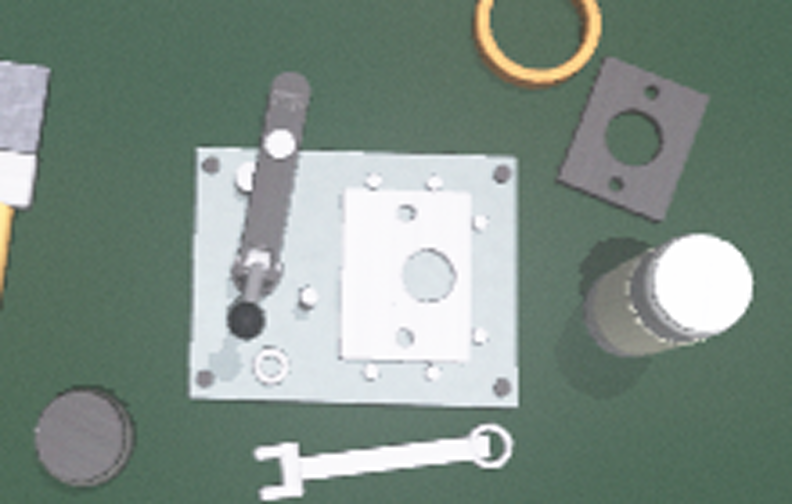

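```bash
python3 -m jog '[[0,0,0,7.3,0],[0,0,0,7.3,0],[0,0,0,7.3,0],[0,0,0,7.3,0],[0,0,0,7.3,0],[0,0,0,7.3,0],[0,0,0,7.3,0],[0,0,0,7.3,0],[0,0,0,7.3,0],[0,0,0,7.3,0]]'
python3 -m jog '[[-0.8,0.66,0,0,0],[-0.8,0.66,0,0,0],[-0.8,0.66,0,0,0],[-0.8,0.66,0,0,0],[-0.8,0.66,0,0,0],[-0.8,0.66,0,0,0],[-0.8,0.66,0,0,0],[-0.8,0.66,0,0,0],[-0.8,0.66,0,0,0],[-0.8,0.66,0,0,0],[-0.8,0.66,0,0,0],[-0.8,0.66,0,0,0],[-0.8,0.66,0,0,0],[-0.8,0.66,0,0,0],[-0.8,0.66,0,0,0]]'
python3 -m jog '[[-0.8,0.66,0,0,0],[-0.8,0.66,0,0,0],[-0.8,0.66,0,0,0],[-0.8,0.66,0,0,0],[-0.8,0.66,0,0,0],[-0.8,0.66,0,0,0],[-0.8,0.66,0,0,0],[-0.8,0.66,0,0,0],[-0.8,0.66,0,0,0],[-0.8,0.66,0,0,0],[-0.8,0.66,0,0,0],[-0.8,0.66,0,0,0],[-0.8,0.66,0,0,0],[-0.8,0.66,0,0,0],[0,0,0,0,0],[0,0,0,0,0]]'
python3 - <<'E'
from plant import bot
s=bot.sense(); print(s['t'],s['tool_pos'],s['orientation'],s['finger_gap'],s['wrist_force'],s['q'])
E
```

```text
t: 2.45
tool_pos: [0.1971, 0.5931, 0.2922]
orientation: [[0.029, 1.0, -0.0], [1.0, -0.029, -0.0], [-0.0, -0.0, -1.0]]
wrist_force: [0.1, -0.8, -0.2]
finger_gap: 0.17
t: 3.95
tool_pos: [0.4379, 0.2863, 0.2924]
orientation: [[0.024, 1.0, 0.0], [1.0, -0.024, 0.0], [0.0, 0.0, -1.0]]
wrist_force: [-0.5, 0.7, -0.3]
finger_gap: 0.007
t: 5.55
tool_pos: [0.6614, 0.0015, 0.2918]
orientation: [[0.025, 1.0, -0.001], [1.0, -0.025, 0.0], [0.0, -0.001, -1.0]]
wrist_force: [-1.3, 1.3, 0.8]
finger_gap: 0.009
5.55 [0.66135317 0.0015074  0.29181721] [[ 2.51155042e-02  9.99684172e-01 -8.75969000e-04]
 [ 9.99684445e-01 -2.51150786e-02  4.93530860e-04]
 [ 4.71374958e-04 -8.88087859e-04 -9.99999495e-01]] 0.0086440264818324 [-1.3152898   1.29101951  0.78216639] [-6.70420647e+00  1.76012384e+01  8.15297355e+01  2.25064882e-02
  8.09221741e+01 -5.26861587e+00]
```

```bash
python3 -m jog '[[0,0.3,0.4,0,0],[0,0.3,0.8,0,0],[0,0,0.8,0,0],[0,0,0.8,0,0],[0,0,0.8,0,0],[0,0,0.8,0,0],[0,0,0.8,0,0],[0,0,0.8,0,0],[0,0,0.6,0,0],[0,0,0.4,0,0],[0,0,0.2,0,0],[0,0,0,0,0]]'
python3 - <<'E'
from plant import bot
import cv2
from h import *
for n in ['wrist','side','top']:
    p=bot.camera(n)
    im=p['color'][:,:,::-1]
    if n!='wrist': 
        q=proj(p,[.6,-.06,.05]).astype(int); y,x=max(q[1]-70,0),max(q[0]-90,0)
        im=cv2.resize(im[y:y+140,x:x+180],None,fx=4,fy=4,interpolation=cv2.INTER_CUBIC)
    cv2.imwrite(f'pics/{n}2.png',im)
E
```

```text
t: 6.75
tool_pos: [0.6763, 0.0016, 0.1117]
orientation: [[0.024, 1.0, -0.001], [1.0, -0.024, 0.0], [0.0, -0.001, -1.0]]
wrist_force: [-0.0, -0.0, -0.4]
finger_gap: 0.001
```

View pics/side2.png

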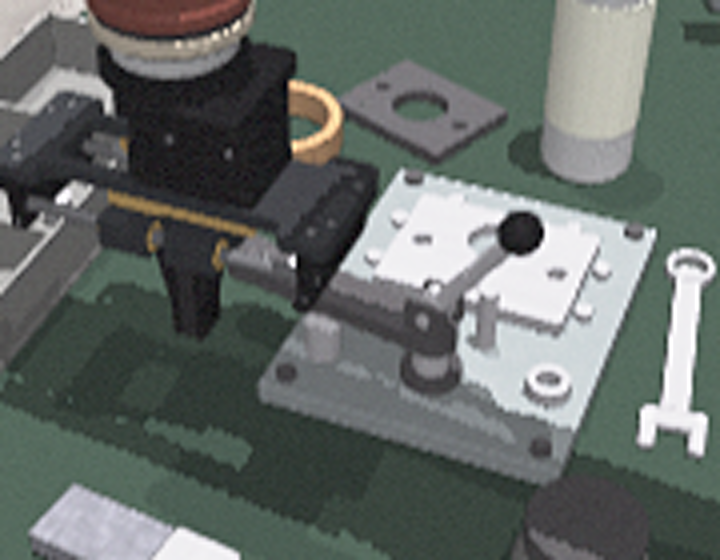

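View pics/wrist2.png

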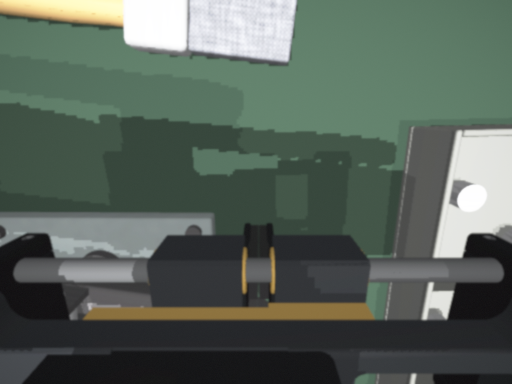

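The fingers are shut and stand clear on the strap's +y side, with the tip at z 0.042. Now I'll work out the arc.

Run:
```python
import numpy as np
P=np.array([.550,-.0365]); xt=np.array([.0245,1]); yt=np.array([1,-.0245])
cur=np.array([.6763,.0016])
hx,hy=.0095,.011
for a in list(np.arange(-11,-92,-5.))+[-91.5]:
    r=np.radians(a); u=np.array([np.cos(r),np.sin(r)]); n=np.array([-u[1],u[0]])
    d=.014+hx*abs(n@xt)+hy*abs(n@yt)
    w=P+.115*u+d*n
    e=w-cur; cur=w
    print(a,w.round(4),(e@xt/.025).round(2),(e@yt/.025).round(2))
```

```text
-11.0 [ 0.6677 -0.0337] -1.42 -0.31
-16.0 [ 0.6677 -0.0432] -0.38 0.01
-21.0 [ 0.6669 -0.0528] -0.38 -0.02
-26.0 [ 0.6653 -0.0624] -0.39 -0.06
-31.0 [ 0.6628 -0.072 ] -0.38 -0.09
-36.0 [ 0.6595 -0.0814] -0.38 -0.12
-41.0 [ 0.6554 -0.0906] -0.37 -0.16
-46.0 [ 0.6504 -0.0994] -0.36 -0.19
-51.0 [ 0.6446 -0.1079] -0.34 -0.22
-56.0 [ 0.6379 -0.1159] -0.33 -0.26
-61.0 [ 0.6305 -0.1234] -0.31 -0.29
-66.0 [ 0.6224 -0.1302] -0.28 -0.32
-71.0 [ 0.6136 -0.1362] -0.25 -0.35
-76.0 [ 0.6041 -0.1415] -0.22 -0.37
-81.0 [ 0.5942 -0.1459] -0.19 -0.39
-86.0 [ 0.5838 -0.1494] -0.15 -0.41
-91.0 [ 0.5731 -0.1519] -0.11 -0.43
-91.5 [ 0.572  -0.1521] -0.01 -0.04
```

```bash
python3 -m jog '[[-0.5,-0.15,0,0,0],[-0.5,-0.15,0,0,0],[-0.3,0,0,0,0],[-0.2,0,0,0,0],[-0.2,0,0,0,0],[-0.2,0,0,0,0],[-0.2,-0.02,0,0,0],[-0.2,-0.02,0,0,0],[-0.2,-0.03,0,0,0]]'
python3 -m jog '[[-0.38,-0.07,0,0,0],[-0.38,-0.09,0,0,0],[-0.38,-0.12,0,0,0],[-0.37,-0.16,0,0,0]]'
python3 - <<'E'
from plant import bot
import cv2
from h import *
for n in ['side']:
    p=bot.camera(n)
    im=p['color'][:,:,::-1]
    q=proj(p,[.6,-.06,.05]).astype(int); y,x=max(q[1]-70,0),max(q[0]-90,0)
    im=cv2.resize(im[y:y+140,x:x+180],None,fx=4,fy=4,interpolation=cv2.INTER_CUBIC)
    cv2.imwrite(f'pics/{n}3.png',im)
E
```

```text
t: 7.8
tool_pos: [0.6657, -0.0611, 0.1121]
orientation: [[0.024, 1.0, -0.0], [1.0, -0.024, 0.0], [0.0, -0.0, -1.0]]
wrist_force: [0.4, 1.4, -0.1]
finger_gap: 0.006
t: 8.2
tool_pos: [0.6536, -0.0994, 0.1123]
orientation: [[0.024, 1.0, 0.0], [1.0, -0.024, -0.0], [-0.0, 0.0, -1.0]]
wrist_force: [0.1, 2.1, 0.1]
finger_gap: 0.007
```

View pics/side3.png

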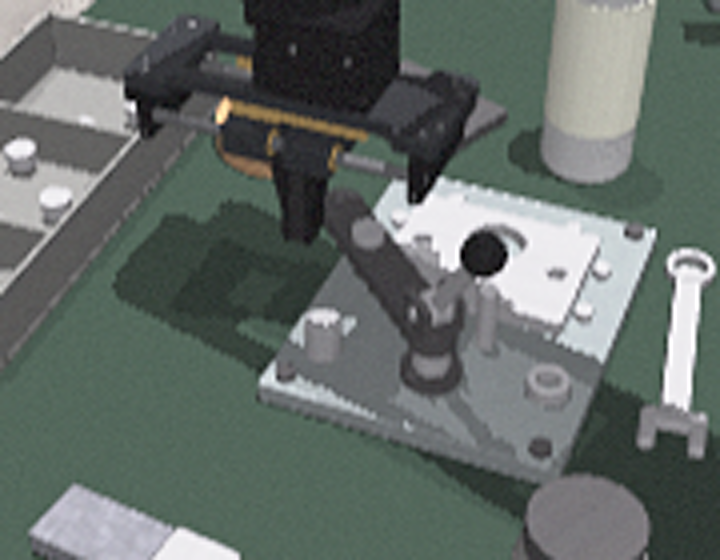

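The strap is following the finger and is now at about −43°. I'll continue round the arc.

```bash
python3 -m jog '[[-0.34,-0.24,0,0,0],[-0.34,-0.26,0,0,0],[-0.33,-0.28,0,0,0],[-0.3,-0.3,0,0,0],[-0.28,-0.33,0,0,0],[-0.24,-0.35,0,0,0],[-0.1,-0.18,0,0,0],[-0.1,-0.19,0,0,0]]'
python3 -m jog '[[-0.09,-0.2,0,0,0],[-0.09,-0.2,0,0,0],[-0.06,-0.2,0,0,0],[-0.05,-0.2,0,0,0]]'
python3 - <<'E'
from plant import bot
import cv2
from h import *
for n in ['side','top']:
    p=bot.camera(n)
    im=p['color'][:,:,::-1]
    q=proj(p,[.56,-.1,.05]).astype(int); y,x=max(q[1]-70,0),max(q[0]-90,0)
    im=cv2.resize(im[y:y+140,x:x+180],None,fx=4,fy=4,interpolation=cv2.INTER_CUBIC)
    cv2.imwrite(f'pics/{n}4.png',im)
E
```

```text
t: 9.05
tool_pos: [0.5989, -0.1481, 0.1124]
orientation: [[0.024, 1.0, 0.0], [1.0, -0.024, -0.0], [-0.0, 0.0, -1.0]]
wrist_force: [0.1, 0.9, 0.3]
finger_gap: 0.009
t: 9.45
tool_pos: [0.5789, -0.1546, 0.1123]
orientation: [[0.024, 1.0, 0.0], [1.0, -0.024, -0.0], [-0.0, 0.0, -1.0]]
wrist_force: [1.2, 0.6, 0.3]
finger_gap: 0.005
```

View pics/side4.png

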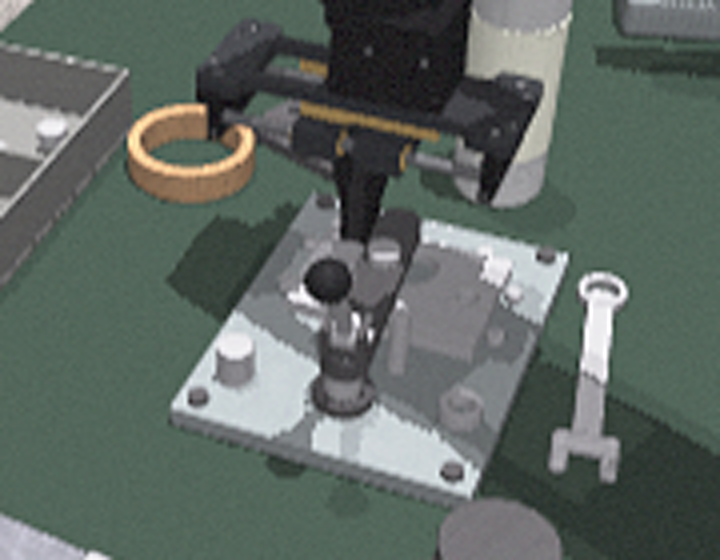

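The strap is nearly home, with a small gap to the stop. I'll nudge it −x in small steps and watch the force.

```bash
python3 -m jog '[[0,-0.1,0,0,0],[0,-0.1,0,0,0]]' | egrep "tool_pos|wrist"
python3 -m jog '[[0,-0.08,0,0,0],[0,-0.08,0,0,0]]'| egrep "tool_pos|wrist"
python3 -m jog '[[0,-0.08,0,0,0],[0,0,0,0,0]]'| egrep "tool_pos|wrist"
```

```text
tool_pos: [0.5743, -0.1547, 0.1124]
wrist_force: [0.4, -2.0, -0.8]
tool_pos: [0.5702, -0.1545, 0.1124]
wrist_force: [0.8, -1.0, 0.4]
tool_pos: [0.5689, -0.1544, 0.1125]
wrist_force: [4.9, -1.5, -3.5]
```

```bash
python3 -m jog '[[0,-0.06,0,0,0],[0,0,0,0,0]]'| egrep "tool_pos|wrist"
python3 -m jog '[[0,-0.06,0,0,0],[0,0,0,0,0]]'| egrep "tool_pos|wrist"
python3 - <<'E'
from plant import bot
import cv2
from h import *
for n in ['side','top']:
    p=bot.camera(n)
    for k in ['strap_end','strap_pivot','lever_knob']: print(n,k,[(x['centre'],x['p']) for x in bot.mark_of(p,k)[:1]])
    im=p['color'][:,:,::-1]
    q=proj(p,[.56,-.08,.05]).astype(int); y,x=max(q[1]-50,0),max(q[0]-60,0)
    im=cv2.resize(im[y:y+95,x:x+130],None,fx=6,fy=6,interpolation=cv2.INTER_CUBIC)
    cv2.imwrite(f'pics/{n}5.png',im)
E
```

```text
tool_pos: [0.5686, -0.1544, 0.1126]
wrist_force: [10.6, -0.3, -6.8]
tool_pos: [0.5683, -0.1544, 0.1127]
wrist_force: [16.6, -1.1, -10.6]
side strap_end [([0.5464, -0.1455, 0.0452], 0.56)]
side strap_pivot [([0.5493, -0.0353, 0.0484], 0.71)]
side lever_knob [([0.5511, 0.0133, 0.1355], 0.52)]
top strap_end [([0.5474, -0.1502, 0.0457], 0.91)]
top strap_pivot [([0.4343, 0.0816, 0.0021], 0.73)]
top lever_knob [([0.5497, 0.0153, 0.1435], 0.55)]
```

View pics/side5.png

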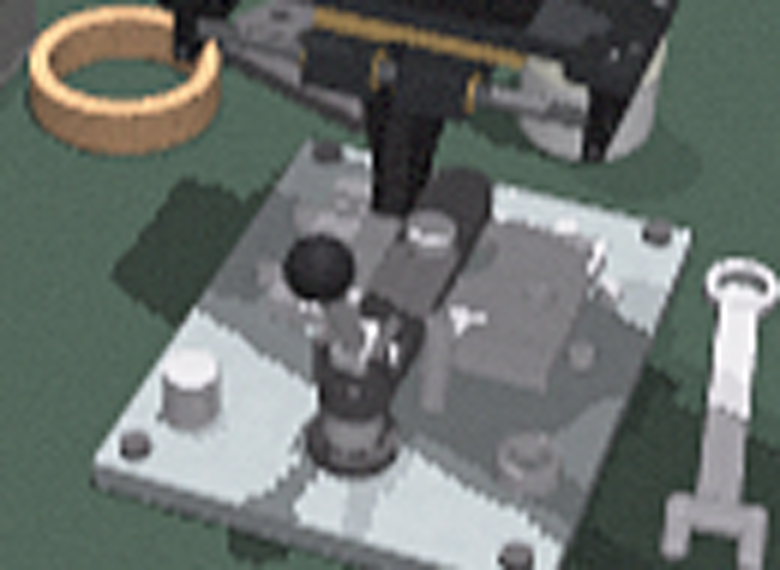

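The contact is stiff at 16 N with no further motion, and the strap direction is −91.4°, in line with the fixture, so it is on the stop. Now I'll back off, rise and move over the knob.

```bash
python3 -m jog '[[0,0.3,0,0,0],[0,0.6,0,0,0],[0,0.6,-0.3,0,0],[0,0,-0.8,0,0],[0,0,-0.8,0,0],[0,0,-0.8,0,0],[0,0,-0.8,0,0],[0,0,-0.8,0,0],[0,0,-0.8,0,0],[0,0,-0.8,0,0],[0,0,-0.5,0,0],[0.4,-0.15,0,0,0],[0.8,-0.3,0,0,0],[0.8,-0.3,0,0,0],[0.8,-0.3,0,0,0],[0.8,-0.3,0,0,0],[0.8,-0.3,0,0,0],[0.8,-0.3,0,0,0],[0.8,-0.3,0,0,0]]'
python3 -m jog '[[0.3,-0.1,0,0,0],[0,0,0,0,0]]'
python3 - <<'E'
from plant import bot
import cv2
from h import *
for n in ['side','top']:
    p=bot.camera(n)
    for k in ['strap_end','cam_axis','lever_knob','plate']: print(n,k,[(x['centre'],x['p']) for x in bot.mark_of(p,k)[:1]])
    im=p['color'][:,:,::-1]
    q=proj(p,[.56,-.04,.1]).astype(int); y,x=max(q[1]-70,0),max(q[0]-90,0)
    im=cv2.resize(im[y:y+140,x:x+180],None,fx=4,fy=4,interpolation=cv2.INTER_CUBIC)
    cv2.imwrite(f'pics/{n}6.png',im)
E
```

```text
t: 12.85
tool_pos: [0.5488, -0.0018, 0.2716]
orientation: [[0.023, 1.0, -0.001], [1.0, -0.023, 0.0], [0.0, -0.001, -1.0]]
wrist_force: [-0.2, -0.2, -0.0]
finger_gap: 0.007
t: 13.05
tool_pos: [0.5471, 0.0052, 0.272]
orientation: [[0.022, 1.0, -0.001], [1.0, -0.022, 0.0], [0.0, -0.001, -1.0]]
wrist_force: [-0.1, 0.3, 0.1]
finger_gap: 0.007
side strap_end [([0.5489, -0.147, 0.044], 0.68)]
side cam_axis [([0.547, -0.0371, 0.0637], 0.68)]
side lever_knob [([0.5512, 0.0111, 0.1346], 0.56)]
side plate [([0.5462, -0.1384, 0.0184], 0.75)]
top strap_end [([0.5432, -0.149, 0.0418], 0.65)]
top cam_axis []
top lever_knob []
top plate [([0.5432, -0.1404, 0.0183], 0.62)]
```

View pics/side6.png

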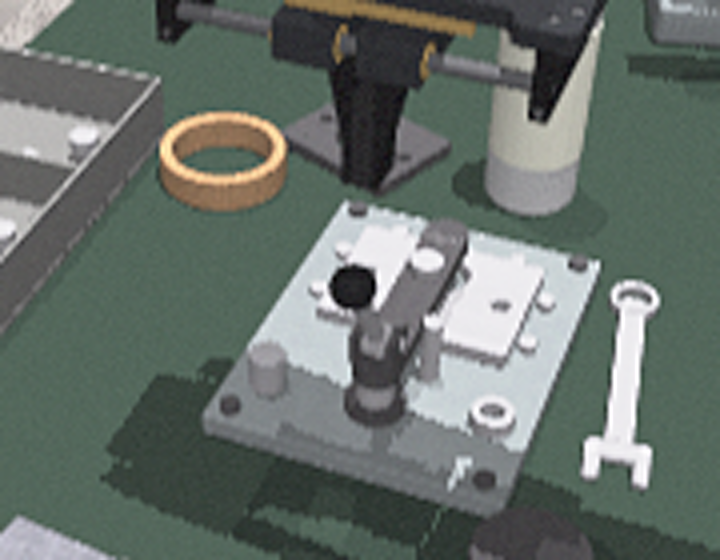

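View pics/top6.png

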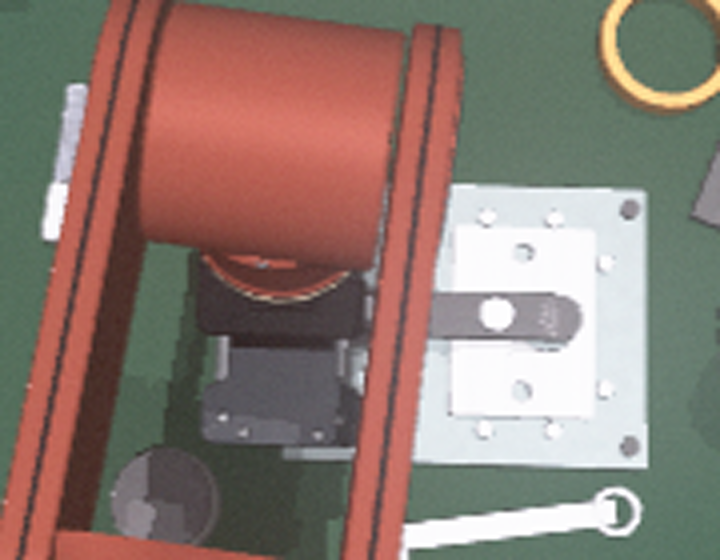

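The strap lies straight over the flange against the stop, and the flange is unmoved. The knob is at about (0.551, 0.012, 0.136). I'll descend onto it.

```bash
python3 -m jog '[[0.15,0.15,0.5,0,0],[0,0,0.6,0,0],[0,0,0.5,0,0],[0,0,0.2,0,0],[0,0,0.1,0,0],[0,0,0,0,0]]'| egrep "tool_pos|wrist"
python3 -m jog '[[0,0,0.1,0,0],[0,0,0.1,0,0]]'| egrep "tool_pos|wrist"
python3 -m jog '[[0,0,0.1,0,0],[0,0,0,0,0]]'| egrep "tool_pos|wrist"
python3 - <<'E'
import numpy as np
pz=None
for f in np.radians(np.arange(57,0,-4)):
    y,z=-.0365+.085*np.cos(f),.066+.085*np.sin(f)+.012+.07
    if pz: print(round(np.degrees(f)),round(y,4),round(z,4),round((y-py)/.025,2),round((pz-z)/.025,2))
    py,pz=y,z
E
```

```text
tool_pos: [0.5514, 0.0074, 0.2243]
wrist_force: [-0.5, -0.5, 0.3]
tool_pos: [0.552, 0.0073, 0.2203]
wrist_force: [0.0, -0.6, -0.6]
tool_pos: [0.552, 0.008, 0.2184]
wrist_force: [-1.8, 2.4, 4.6]
53 0.0147 0.2159 0.19 0.14
49 0.0193 0.2122 0.18 0.15
45 0.0236 0.2081 0.17 0.16
41 0.0277 0.2038 0.16 0.17
37 0.0314 0.1992 0.15 0.18
33 0.0348 0.1943 0.14 0.19
29 0.0378 0.1892 0.12 0.2
25 0.0405 0.1839 0.11 0.21
21 0.0429 0.1785 0.09 0.22
17 0.0448 0.1729 0.08 0.22
13 0.0463 0.1671 0.06 0.23
9 0.0475 0.1613 0.05 0.23
5 0.0482 0.1554 0.03 0.24
1 0.0485 0.1495 0.01 0.24
```

Contact at TCP z 0.218, as predicted. I'll follow the arc down.

```bash
python3 -m jog '[[0.17,0,0.2,0,0],[0.18,0,0.15,0,0],[0.17,0,0.16,0,0]]'| egrep "tool_pos|wrist"
python3 -m jog '[[0.16,0,0.17,0,0],[0.15,0,0.18,0,0],[0.14,0,0.19,0,0]]'| egrep "tool_pos|wrist"
python3 - <<'E'
from plant import bot
import cv2
from h import *
for n in ['side']:
    p=bot.camera(n)
    for k in ['lever_knob']: print(n,k,[(x['centre'],x['p']) for x in bot.mark_of(p,k)[:1]])
    im=p['color'][:,:,::-1]
    q=proj(p,[.56,-.04,.1]).astype(int); y,x=max(q[1]-70,0),max(q[0]-90,0)
    im=cv2.resize(im[y:y+140,x:x+180],None,fx=4,fy=4,interpolation=cv2.INTER_CUBIC)
    cv2.imwrite(f'pics/{n}7.png',im)
E
```

```text
tool_pos: [0.5526, 0.0227, 0.2073]
wrist_force: [-4.8, 10.6, 16.0]
tool_pos: [0.5535, 0.0336, 0.1933]
wrist_force: [-0.0, 5.2, 7.6]
side lever_knob [([0.5515, 0.0362, 0.1084], 0.53)]
```

View pics/side7.png

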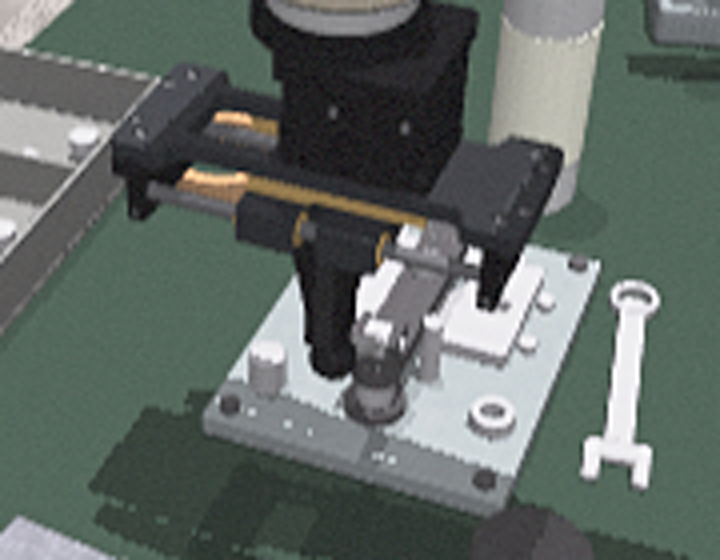

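```bash
python3 -m jog '[[0.12,0,0.2,0,0],[0.11,0,0.21,0,0],[0.09,0,0.22,0,0]]'| egrep "tool_pos|wrist"
python3 -m jog '[[0.08,0,0.22,0,0],[0.06,0,0.23,0,0],[0.05,0,0.2,0,0]]'| egrep "tool_pos|wrist"
python3 -m jog '[[0.02,0,0.12,0,0],[0.02,0,0.1,0,0]]'| egrep "tool_pos|wrist"
```

```text
tool_pos: [0.5533, 0.0404, 0.1763]
wrist_force: [0.2, 2.9, 4.2]
tool_pos: [0.5525, 0.0445, 0.1585]
wrist_force: [0.2, 2.7, 4.3]
tool_pos: [0.5523, 0.0453, 0.153]
wrist_force: [-0.1, 2.4, 3.3]
```

```bash
python3 -m jog '[[0,0,0.08,0,0],[0,0,0,0,0]]'| egrep "tool_pos|wrist"
python3 -m jog '[[0,0,0.08,0,0],[0,0,0,0,0]]'| egrep "tool_pos|wrist"
python3 -m jog '[[0,0,0.08,0,0],[0,0,0,0,0]]'| egrep "tool_pos|wrist"
```

```text
tool_pos: [0.5524, 0.0454, 0.1518]
wrist_force: [-1.0, 3.2, 5.5]
tool_pos: [0.5526, 0.0455, 0.1513]
wrist_force: [-6.0, 3.1, 16.1]
tool_pos: [0.5528, 0.0455, 0.1508]
wrist_force: [-11.1, 3.5, 26.1]
```

The lever is at its stop: force rose from 5 to 26 N over 1 mm at z ≈ 0.151. I'll retreat and check.

```bash
python3 -m jog '[[0,0,-0.3,0,0],[0,0,-0.8,0,0],[0,0,-0.8,0,0],[0,0,-0.8,0,0],[0,0,-0.8,0,0],[0,0,-0.8,0,0],[0,0,-0.8,0,0],[0.5,0,0,0,0],[0.8,0,0,0,0],[0.8,0,0,0,0],[0.8,0,0,0,0],[0.8,0,0,0,0],[0.8,0,0,0,0],[0.8,0,0,0,0],[0.8,0,0,0,0],[0.8,0,0,0,0],[0.8,0,0,0,0],[0.8,0,0,0,0],[0.5,0,0,0,0],[0,0,0,0,0]]'| egrep "^t|tool_pos|wrist"
python3 - <<'E'
from plant import bot
import cv2
from h import *
for n in ['side','top']:
    p=bot.camera(n)
    for k in ['strap_end','strap_pivot','cam_axis','lever_knob','plate','foot','nut','socket']: print(n,k,[(x['centre'],round(x['p'],2)) for x in bot.mark_of(p,k)[:1]])
    im=p['color'][:,:,::-1]
    q=proj(p,[.56,-.06,.06]).astype(int); y,x=max(q[1]-60,0),max(q[0]-80,0)
    im=cv2.resize(im[y:y+120,x:x+160],None,fx=5,fy=5,interpolation=cv2.INTER_CUBIC)
    cv2.imwrite(f'pics/{n}8.png',im)
E
```

```text
t: 18.65
tool_pos: [0.5571, 0.2718, 0.2734]
wrist_force: [0.4, -0.4, 0.5]
side strap_end [([0.5492, -0.1447, 0.0468], 0.75)]
side strap_pivot [([0.5489, -0.0364, 0.052], 0.85)]
side cam_axis []
side lever_knob [([0.5465, -0.1087, -0.0014], 0.26)]
side plate [([0.5465, -0.1403, 0.0152], 0.84)]
side foot []
side nut [([0.4805, -0.0443, 0.0162], 0.6)]
side socket [([0.7288, -0.2387, 0.0044], 0.65)]
top strap_end [([0.5443, -0.1484, 0.0445], 0.86)]
top strap_pivot [([0.5526, -0.0349, 0.0477], 0.58)]
top cam_axis [([0.5487, -0.0341, 0.068], 0.7)]
top lever_knob [([0.5536, 0.0497, 0.0741], 0.52)]
top plate [([0.5407, -0.1413, 0.0135], 0.6)]
top foot []
top nut [([0.4838, -0.0471, 0.0162], 0.43)]
top socket [([0.6122, -0.0341, 0.0126], 0.39)]
```

View pics/side8.png

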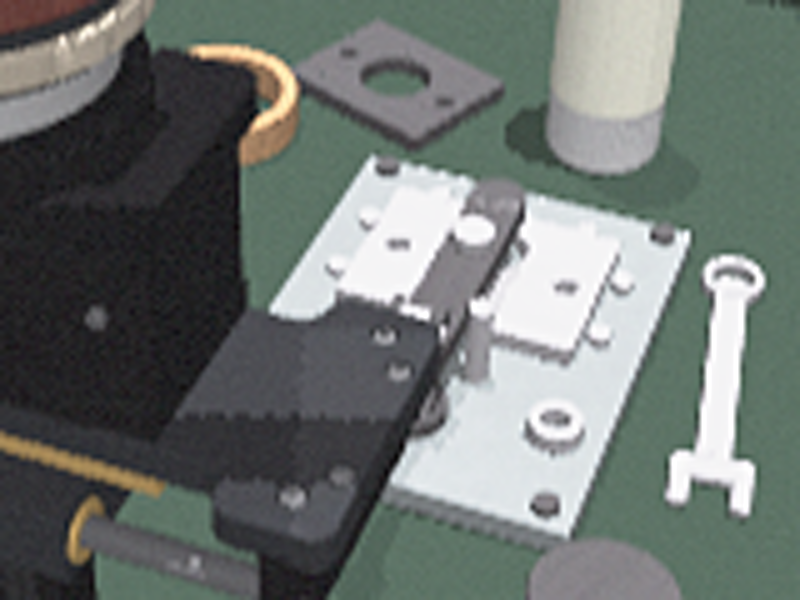

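View pics/top8.png

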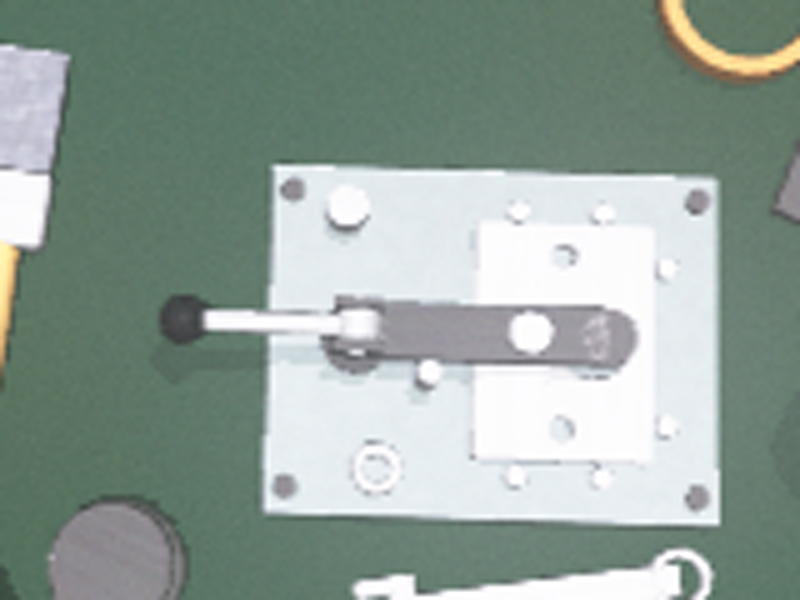

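In the top view the strap touches the stop pin at (428,373) and runs parallel to the base edges. The lever is stretched out flat with the knob at (183,318), and the socket, nut and flange are where they were. I'm handing in.

Run:
```python
from plant import bot
print(bot.sign_off()); print(bot.sense()['t'])
```

```text
the job is handed in; nothing more can be done
None
the job is handed in; nothing more can be done
```

The flange is clamped and the job is handed in at about 20 s of the 54 s allowed. I pushed the strap round with the shut fingers, then pressed the cam lever down and backed the arm clear.

- **Strap:** it met its stop with the contact force rising to about 17 N sideways (about 20 N in total) and no further motion. The last top picture shows it touching the stop pin and straight over the flange.
- **Lever:** I pressed the knob along its arc until the force rose stiffly to about 26 N upward (about 29 N in total) with the tool at z ≈ 0.151. That puts the knob centre near 70 mm, the fully-down height. The last top view put the knob at y = 0.050, z = 0.074.
- **Flange, nut and socket:** the flange was found within about 4 mm of its starting place, which is the accuracy of the measurement. The nut and socket read the same as before. The wrench, can, jar and other items I did not measure again, but they look undisturbed in the pictures.

Three checks failed or gave bad readings:
- In the last side view the arm hid the lever, and its knob reading there (p = 0.26) was false.
- The side-view socket reading was also false; the top view shows the socket in place.
- The foot was never detected, so its contact with the flange is inferred from the lever being at its stop.

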